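Unlock and strip the collar off a monitor-stand post

ROBOT

A 6-joint arm with a two-finger parallel gripper is mounted at the origin on the work surface. World frame = base frame: x ahead of the robot, y to its left, z up, the work surface at z = 0. Lengths are in m, angles in degrees, forces in N, time in s.
With the tool pointing down it reaches from about 0.25 to 0.725 m from the base axis. Payload 9.7 kg.
Tool frame: the origin (TCP) lies where the fingers leave the gripper's body, on its centre line; the fingertips stand 73 mm ahead of it and the grasp point (between the pads) lies 54 mm ahead of it; y points along the fingers, x is the direction in which the jaws open and shut, and the axes are right-handed (so a half turn about y gives the same grasp; the last joint's range is limited). The gripper opens to 85 mm and grips with 20 to 120 N. Pads are 22 mm wide; open, the fingers measure 114 mm over their backs; the gripper's body (76 mm by 85 mm) begins 54 mm behind the grasp point. The pads swing forward as they close: fully open they stand 13 mm farther back than shut.
Start: joints at [-63.999, 4.979, 10.078, 95.1, 0, 90], TCP at [0.241, -0.494, 0.304] pointing down, gripper open.
Joint ranges: [-179.16, 179.16], [-48.56, 103.87], [-65.8, 70.77], [-126.05, 130.52], [-82.76, 87.17], [-180, 180]. Speed limits (degrees/s): [127.2, 127.2, 147.25, 180, 180, 180].

INTERFACE

Orientations are given as [roll, pitch, yaw] about the fixed x, y, z axes, in that order (R = Rz(yaw) Ry(pitch) Rx(roll)).
In Python, from workcell import sensors, imaging, bot, models gives the robot as it stands.
- The arm moves only by the tool arm_command, never from a script. Its argument "rows" is one flat list of numbers, 7 for each row, row after row: the shift along the tool's x, y, z in cm, then the turn, a rotation vector about the tool's x, y, z in degrees, then the gripper's target within -1 to 1 (fully open at 1, half-way at 0, shut at -1). A call has 1 to 12 rows; each row is the pose to reach, as a shift and turn from the pose commanded when the call began, along the tool's axes at that moment; what a row does not reach only later rows make up. A row lasts 1/12 s, in which the tool goes at most 41.7 mm and 7.16 degrees, less where a joint would pass 70% of its speed; a pose out of reach is approached as far as the arm can. A call with a gripper value outside its range is refused whole. The fingers move at their own pace and stop on an object; "force" is the grip in N (left out, the last holds). Time passes only in rows, so rows that repeat a pose let the fingers close. It gives the time, the measured TCP pose, the force and the opening at its end, in the units of the state.
- sensors.get_obs(): the state, without advancing time (a new reading comes with each control period).
- imaging.camera(name): name is "side" or "top"; returns a dict with "pixels" (420x560x3 uint8, blue, green, red), "z_map" (420x560 float32, m along the optical axis (not along the pixel's ray), 0 where there is no reading), "camera_matrix" (3x3 intrinsics, pixels), "D" ([k1, k2, p1, p2, k3] as OpenCV has them; the pictures are not rectified), "world_from_camera" (4x4, takes a point from camera to world coordinates). Camera axes: x right, y up, looking along -z (the intrinsics and any distortion apply to the point x, -y, -z); pixel columns grow to the right and rows downward; lengths in m; the calibration is good to about 2 mm. A picture is of the moment at which its call begins.
- bot.job_done(): hands the job in, once; it reports no verdict.
Trained networks look in the newest picture that a camera, given by its name, has taken for a name from the list of things; names that differ only in an ending like _2 or _b are one class to them, and where a whole thing is asked for, a point or a joint stands for the part that bears it (a point fixed in the world has none). Each returns a list of dicts, best first, with "conf" (0 to 1); they miss things now and then, are a little off and sometimes report something else, mostly with a low value. They report only what shows in the picture. A call takes as long as a camera call. They do not tell look-alikes from the thing itself.
- models.search_frame(thing, camera): "extent" ([centre column, centre row, width, height] in pixels, round what is visible of it).
- models.spot_point(thing, camera): "location" ([column, row] in pixels: a listed point, or the origin of a listed thing).
The state is a dict: "time": time; "q": joint angles; "qd": joint speeds; "joint_efforts": joint torques, N m; "ee_pos": TCP position; "tcp_rot": TCP orientation; "wrist_force": force on the tool from outside, world axes, zero at the start; "torque": the same for the moment, N m; "opening": finger opening in m.
Only numpy, scipy, OpenCV 4.12 (cv2) and the standard library are available. Lean on these libraries where they do the work, as an engineer would, in place of code of your own. Each camera call takes 0.05 s, during which the arm holds its last target.

TASK

Take the locking collar off the short post of the monitor stand: feel for the place where it unlocks by turning it anticlockwise (seen from above) with a light upward pull, then slide it straight up off the open top of the post without forcing it against the post or its cross pin. Set it down flat, without dropping it, in the large empty bay of the parts tray, let go, and leave everything else on the desk alone.

Things in the scene. Friction and masses are not known exactly. Their poses are not given: they have to be found in the camera images.
- collar: loose collar of dark metal (about 0.2 kg) threaded on the post: a block 60 mm long (its x), 48 mm wide (its y), 32 mm tall. Grip it by the two 60 x 32 mm side faces, 48 mm apart across its y. Origin: centre of the underside; z up. At the start it rests on the post's shoulder, locked by the cross pin
- collar_top (a point): centre of the collar's upper face. An upright eight-sided bore, 27 mm across, goes right through the collar; from the bore a slot 8 mm wide runs out along the collar's +x and another along its -x, over the full height, each reaching 21 mm from the centre
- stand: monitor stand, fixed to the desk: a round foot plate 110 mm across and 10 mm thick, on it a lower post 32 mm thick, a shoulder 40 mm across and above that a steel spindle 24 mm thick, open at its top. Origin: on the post's axis, at desk level; z up. Pushing or pulling the collar against the stand with more than 25 N is forcing it
- shoulder (a point): centre of the shoulder's top, where the collar's underside rests, 70 mm above the desk
- pin_mid (a point): middle of the cross pin, a level bar 38 mm long, 6 mm wide, 8 mm high through the spindle, underside 108 mm above the desk: the collar rises 6 mm, then stops against it unless its slots lie along it within 0.06 rad. The bar's direction is NOT given by this pose: turn the collar anticlockwise (its yaw grows) by 0.25 to 1.45 rad from its start to meet it. The spindle does not turn
- post_top (a point): centre of the open top end of the post (spindle), 122 mm above the desk
- tray: grey plastic parts tray, fixed to the desk, 240 mm (its x) by 170 mm (its y), walls 4 mm thick and 20 mm high. A low divider across it, 66 mm from the centre towards its -x end, parts off a narrow bay holding two bolts (standing on their heads, 28 mm tall). Origin: centre of the underside; z up
- bay (a point): centre of the floor of the tray's large empty bay (inside 180 mm along the tray's x, 162 mm along its y); the floor is 4 mm above the desk
- bolt1: steel bolt standing on its head in the tray's narrow bay (origin: centre of its underside)
- bolt2: second such bolt in the narrow bay (origin: centre of its underside)
- screwdriver: screwdriver with a black handle, lying flat on the desk beside the stand (origin: middle of its underside)
- notes: square sticky-note block, 76 x 76 x 22 mm (origin: centre of its underside)
- mug: white mug, 80 mm wide and 90 mm tall (origin: centre of its underside)
- flask: blue drinking flask, 68 mm wide and 220 mm tall (origin: centre of its underside)
- marker1: white felt-tip marker with a red cap, 120 mm long, 14 mm wide, 12 mm high, lying (origin: centre of its underside)
- marker2: white felt-tip marker with a green cap, same size, lying (origin: centre of its underside)
- mouse: black computer mouse, about 80 x 60 x 33 mm (origin: on its underside, near the front)
There are look-alikes about, which are no part of the job. What is shaped like the collar but white is not meant.

How it is judged (in metres and radians):
On the way, in this order (a step that is already met when the one before it is completed fails the run):
1. the collar, turned to where its slots meet the pin, has risen past the stop along the post (z of collar in the frame of stand above 0.084 m and horizontal distance between collar and stand below 0.01 m), for 0.05 s.
2. the collar has been slid up over the open top of the post (z of collar in the frame of stand above 0.123 m and horizontal distance between collar and stand below 0.03 m), for 0.02 s.
At the end, for the whole second after the job is handed in: the collar stands flat (within 0.08 rad, its underside within 4 mm of the floor) at rest in the tray's large bay, its centre within 65 mm along the tray's x and 60 mm along its y of the bay's centre, and released (x of collar in the frame of bay between -0.065 and 0.065 m and y of collar in the frame of bay between -0.06 and 0.06 m and z of collar in the frame of bay below 0.004 m and angle between collar's own z axis and vertical below 0.08 rad and linear speed of collar below 0.02 m/s and contact force between the fingers and collar below 0.1 N); the robot touches nothing.
It fails at once if the collar is forced against the stand (over 25 N between them) (contact force between collar and stand above 25 N).
It fails at once if the collar is dropped or thrown (faster than 0.45 m/s out of the fingers) (contact force between the fingers and collar below 0.05 N and linear speed of collar above 0.45 m/s).
It fails at once if another object on the desk is moved more than 15 mm (distance of any of screwdriver, notes, mug, flask, marker1, marker2, mouse, bolt1, bolt2 from where it was at the start of the episode above 0.015 m).
It also fails if it takes over 67 s, if anything falls off the work surface, if the arm or the gripper's body presses on something with over 40 N, if the wrist force passes 120 N, or if a joint passes its speed limit or range.

## Working session

There is one attempt and no reset: what is moved stays moved. The work goes in short steps, Python scripts to look and compute and a tool call to move; the robot and the scene stay as the last step left them, time stands still between calls to the robot, and variables do not carry over. Pictures are saved under pics/ and viewed, and the job is handed in when it is done.

Besides the shell and the picture viewer there is one more tool, called after ">>>" as a command line: name --argument value ..., lists and objects as JSON in quotes. arm_command: Moves the arm, as the interface text tells. Its arguments: {"type":"object","properties":{"rows":{"type":"array","items":{"type":"number"}},"force":{"type":"number"}},"required":["rows"]}

```bash
mkdir -p pics; ls; python3 - <<'E'
from workcell import sensors, imaging, bot, models
import cv2
print(sensors.get_obs())
for c in ("top","side"):
    d=imaging.camera(c)
    cv2.imwrite(f"pics/{c}0.png",d["pixels"])
    print(c,d["camera_matrix"],d["D"],d["world_from_camera"])
    for t in ["collar","collar_top","stand","shoulder","pin_mid","post_top","tray","bay","screwdriver","flask"]:
        print(t,[(x["extent"],x["conf"]) for x in models.search_frame(t,c)][:3],[(x["location"],x["conf"]) for x in models.spot_point(t,c)][:3])
E
```

```text
pics
{'time': 0.0, 'q': array([-6.40002834e+01,  5.01118207e+00,  1.00334025e+01,  9.50987105e+01,
        3.95528003e-04,  9.00005032e+01]), 'qd': array([-0.0408458 , -0.13042934,  0.06197976, -0.01424077,  0.05517239,
       -0.09102574]), 'joint_efforts': array([ 2.03728094e-03, -5.20386851e+01,  4.64804471e+01,  1.62442907e-02,
        1.16452793e-04,  2.88090272e-07]), 'ee_pos': array([ 0.24104495, -0.49421825,  0.30317279]), 'tcp_rot': array([-8.99996051e+01,  7.64900398e-02, -6.40007866e+01]), 'wrist_force': array([-0.36331196, -0.69135419, -0.09049284]), 'torque': array([-0.00545895,  0.00564504, -0.01679445]), 'opening': 0.08536789652903923}
top [[461.99953939   0.         281.40529083]
 [  0.         461.99953939 198.35841695]
 [  0.           0.           1.        ]] [0.0094935 0.        0.        0.        0.       ] [[-0.0815959   0.97065307 -0.2262183   0.33747501]
 [-0.99666465 -0.07917059  0.01978873  0.01165439]
 [ 0.00129816  0.22707846  0.9738756   1.20220084]
 [ 0.          0.          0.          1.        ]]
collar [([224.2, 263.7, 28.5, 23.4], 0.85), ([267.4, 
[... 1771 characters left out ...]
28.0, 41.0], 0.87)] [([250.2, 271.2], 0.82)]
shoulder [([247.9, 267.1, 34.0, 41.3], 0.77), ([263.3, 181.6, 9.8, 24.7], 0.7)] [([247.6, 261.5], 0.61)]
pin_mid [([250.8, 263.6, 42.1, 40.3], 0.78), ([326.1, 211.6, 78.9, 56.0], 0.25)] [([247.3, 248.3], 0.91), ([329.9, 210.9], 0.46)]
post_top [([251.2, 264.6, 36.9, 39.6], 0.89), ([240.6, 294.5, 65.4, 18.0], 0.46)] [([247.4, 247.5], 0.62), ([330.4, 160.2], 0.52), ([236.2, 298.0], 0.16)]
tray [([327.1, 214.8, 79.3, 53.5], 0.9)] [([328.1, 214.8], 0.91)]
bay [([325.4, 212.8, 82.6, 55.9], 0.92)] [([315.7, 208.7], 0.93), ([241.4, 211.7], 0.61), ([355.6, 213.6], 0.46)]
screwdriver [] [([238.2, 293.0], 0.53)]
flask [([173.9, 311.4, 31.8, 52.7], 0.79)] []
```

```bash
python3 - <<'E'
import cv2
a=cv2.imread("pics/top0.png");cv2.imwrite("pics/topz.png",cv2.resize(a[120:310,60:420],None,fx=2.2,fy=2.2,interpolation=cv2.INTER_CUBIC))
cv2.imwrite("pics/topc.png",cv2.resize(a[175:285,165:295],None,fx=6,fy=5.4,interpolation=cv2.INTER_CUBIC))
a=cv2.imread("pics/side0.png")
cv2.imwrite("pics/sidec.png",cv2.resize(a[215:325,200:320],None,fx=6,fy=5.4,interpolation=cv2.INTER_CUBIC))
E
```

```text
(no output)
```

View pics/top0.png

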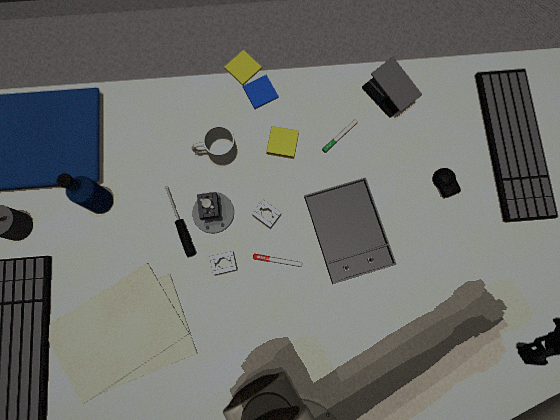

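View pics/topc.png

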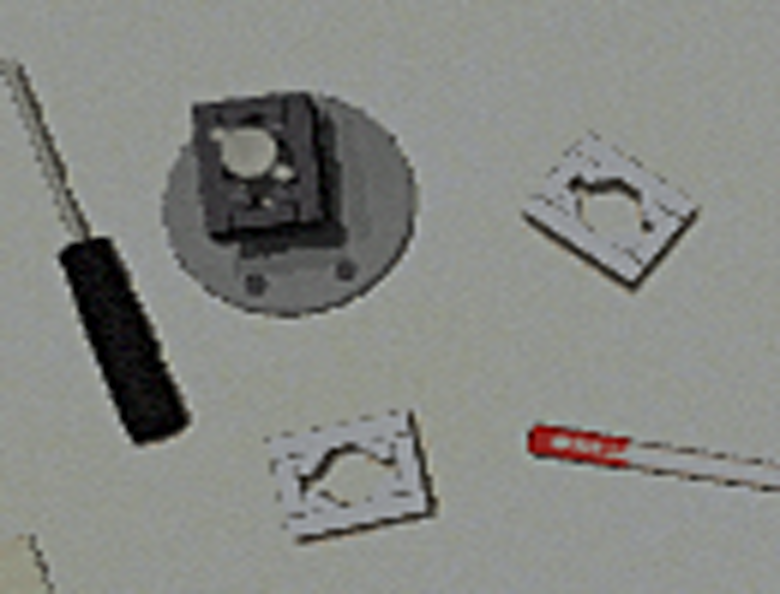

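View pics/sidec.png

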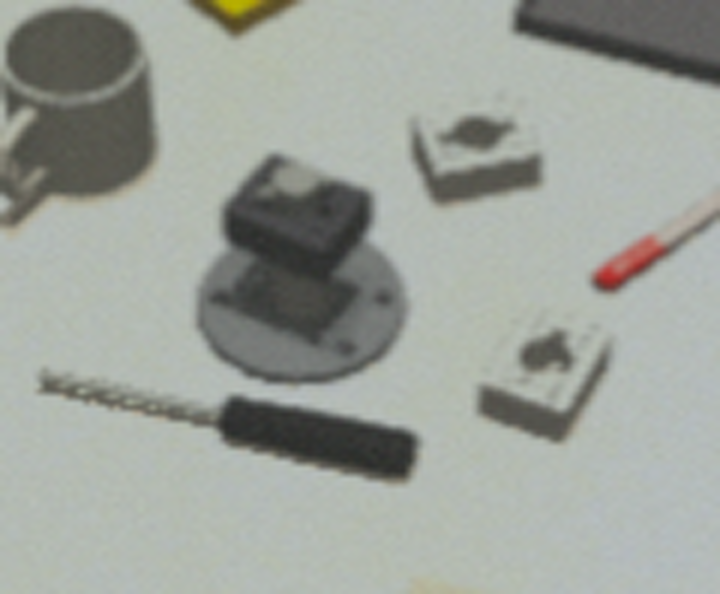

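View pics/topz.png

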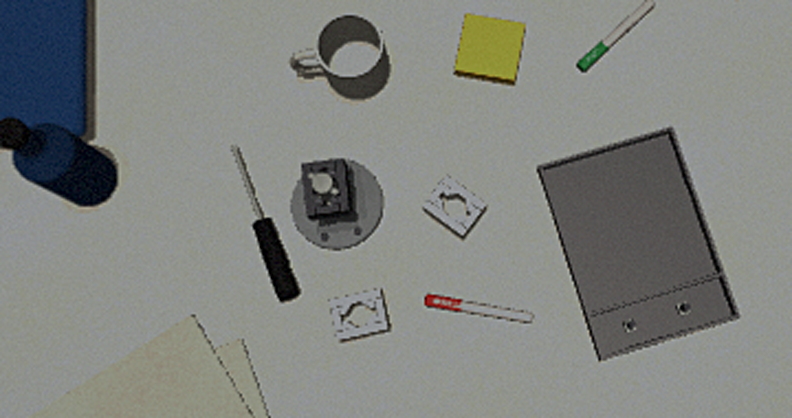

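The top image shows three collar-like things. The one at (208,206) is dark and sits on the round stand foot. The ones at (267,213) and (222,262) are white and lie on the desk, so they are decoys. The enlarged crop confirms that the dark block on the stand is the target. Next I'll measure.

```bash
cat > h.py <<'E'
import numpy as np, cv2
from workcell import sensors, imaging, bot, models
from scipy.spatial.transform import Rotation as R
def cloud(d):
    h,w=d["z_map"].shape
    u,v=np.meshgrid(np.arange(w),np.arange(h))
    p=cv2.undistortPoints(np.stack([u,v],-1).reshape(-1,1,2).astype(float),d["camera_matrix"],d["D"]).reshape(h,w,2)
    z=d["z_map"].astype(float)
    P=np.stack([p[...,0]*z,-p[...,1]*z,-z],-1)
    T=d["world_from_camera"]
    return P@T[:3,:3].T+T[:3,3]
def ray(d,uv,Z):
    p=cv2.undistortPoints(np.array(uv,float).reshape(-1,1,2),d["camera_matrix"],d["D"]).reshape(-1,2)
    T=d["world_from_camera"]
    r=np.c_[p[:,0],-p[:,1],-np.ones(len(p))]@T[:3,:3].T
    return T[:3,3]+r*((Z-T[2,3])/r[:,2])[:,None]
def proj(d,P):
    T=d["world_from_camera"];c=(np.atleast_2d(P)-T[:3,3])@T[:3,:3]
    c=c*[1,-1,-1]
    return cv2.projectPoints(c.reshape(-1,1,3),np.zeros(3),np.zeros(3),d["camera_matrix"],d["D"])[0].reshape(-1,2)
E
python3 - <<'E'
from h import *
np.set_printoptions(precision=4,suppress=True)
for c in ("top","side"):
    d=imaging.camera(c);C=cloud(d)
    print(c)
    for n,uv,Z in ([("collar",(207.7,205.5),.102),("posttop",(206,202),.122),("bay",(345,220.7),.004),("tray",(346,228),0.)] if c=="top" else [("collar",(249,251),.102)]):
        print(n,ray(d,uv,Z))
    c0=ray(d,(207.7,205.5) if c=="top" else (248,251),.102)[0]
    r=np.hypot(C[...,0]-c0[0],C[...,1]-c0[1])
    for lo,hi in ((.094,.110),(.112,.13),(.005,.016)):
        m=(r<(.05 if lo>.05 else .08))&(C[...,2]>lo)&(C[...,2]<hi)&(d["z_map"]>0)
        p=C[m]; 
        if len(p)<5: continue
        print(lo,len(p),p.mean(0),cv2.minAreaRect(p[:,:2].astype(np.float32)*1000))
    # tray
    t=ray(d,(345.,228.),0)[0] if c=="top" else t
    m=(np.abs(C[...,0]-t[0])<.16)&(np.abs(C[...,1]-t[1])<.16)&(C[...,2]>.012)&(C[...,2]<.03)
    p=C[m].astype(np.float32); print("tray",len(p),cv2.minAreaRect(p[:,:2]*1000))
    # table of heights of everything near path
    if c=="top":
        for n,uv in (("sd",(178,218)),("dec1",(267,213)),("dec2",(222,262)),("mk1",(277,260)),("mug",(215,146)),("notes",(283,142)),("bolt1",(346,266)),("bolt2",(370,260)),("flask",(90,195)),("sdtip",(167,187)),("sdend",(190,256))): print(n,ray(d,uv,.015))
E
```

```text
top
collar [[0.5898 0.1697 0.102 ]]
posttop [[0.5941 0.1705 0.122 ]]
bay [[ 0.542  -0.1747  0.004 ]]
tray [[ 0.523  -0.1757  0.    ]]
0.094 368 [0.5909 0.1694 0.1013] ((592.2495727539062, 170.2848663330078), (60.98646926879883, 48.39384460449219), 2.7446846961975098)
0.112 94 [0.5918 0.1701 0.1202] ((591.8642578125, 170.7323760986328), (34.602630615234375, 21.618566513061523), 74.73652648925781)
0.005 814 [0.5806 0.1639 0.0097] ((590.5624389648438, 171.8756103515625), (139.1297149658203, 148.18345642089844), 71.87007141113281)
tray 747 ((507.8183898925781, -136.14315795898438), (240.13763427734375, 263.53009033203125), 12.085670471191406)
sd [[0.5827 0.2609 0.015 ]]
dec1 [[0.5771 0.0283 0.015 ]]
dec2 [[0.4592 0.1524 0.015 ]]
mk1 [[0.4528 0.012  0.015 ]]
mug [[0.773  0.1549 0.015 ]]
notes [[ 0.7695 -0.0296  0.015 ]]
bolt1 [[ 0.4233 -0.1622  0.015 ]]
bolt2 [[ 0.4334 -0.2252  0.015 ]]
flask [[0.6633 0.4899 0.015 ]]
sdtip [[0.6687 0.2873 0.015 ]]
sdend [[0.4811 0.2333 0.015 ]]
side
collar [[0.5973 0.1668 0.102 ]]
0.094 214 [0.5903 0.1741 0.1025] ((593.9981079101562, 168.5886993408203), (55.14680099487305, 62.3331184387207), 89.025146484375)
0.112 70 [0.5935 0.171  0.1205] ((594.2984008789062, 170.81629943847656), (35.07720184326172, 25.1511287689209), 29.620189666748047)
0.005 620 [0.5885 0.1804 0.0103] ((593.9254760742188, 177.0544891357422), (156.09393310546875, 126.83570098876953), 28.820167541503906)
tray 626 ((518.486328125, -136.7105712890625), (261.0888671875, 268.3289794921875), 12.67618465423584)
```

```bash
python3 - <<'E'
from h import *
np.set_printoptions(precision=4,suppress=True)
for c in ("top","side"):
    d=imaging.camera(c);C=cloud(d)
    q=C-np.array([.593,.1707,0]);r=np.hypot(q[...,0],q[...,1])
    m=(r<.022)&(r>.0125)&(C[...,2]>.109)&(C[...,2]<.125)
    p=q[m];px=d["pixels"][m].mean(1);print(c);print(np.c_[p*1000,px,np.degrees(np.arctan2(p[:,1],p[:,0]))].round(0))
    if c=="top":
        e=ray(d,[(201.7,200),(212.5,206.9)],.116);print(e,np.degrees(np.arctan2(*(e[0]-e[1])[[1,0]])))
    s=d["pixels"]; k=proj(d,[.593,.1707,.11])[0].astype(int); cv2.imwrite(f"pics/{c}pin.png",cv2.convertScaleAbs(cv2.resize(s[k[1]-22:k[1]+22,k[0]-28:k[0]+28],None,fx=14,fy=13,interpolation=cv2.INTER_NEAREST),alpha=1.3));print(k)
E
```

```text
top
[[  14.   12.  115.   80.   42.]
 [  11.   15.  117.  107.   53.]
 [  11.   12.  115.  136.   48.]
 [  12.   10.  112.  108.   42.]
 [  10.   16.  111.  106.   58.]
 [   9.   13.  114.  131.   55.]
 [   9.   10.  114.  129.   50.]
 [   6.   12.  117.   75.   65.]
 [  -6.  -11.  116.   85. -118.]
 [  -9.  -11.  120.  149. -129.]
 [  -9.  -14.  118.  148. -123.]
 [ -10.   -8.  114.   91. -141.]
 [ -10.  -10.  113.  144. -134.]
 [ -10.  -13.  114.  141. -129.]
 [ -11.  -15.  115.  110. -125.]
 [ -13.  -13.  116.   76. -136.]
 [ -12.  -15.  111.   14. -130.]]
[[0.6014 0.1814 0.116 ]
 [0.5822 0.1563 0.116 ]] 52.73096235938558
[206 203]
side
[[  10.   -8.  122.  133.  -38.]
 [   3.  -13.  122.  165.  -78.]
 [  -8.  -18.  120.  176. -115.]
 [  -8.  -14.  119.  156. -119.]
 [  -9.  -17.  117.  162. -118.]
 [ -10.  -11.  119.  120. -131.]
 [ -11.  -14.  116.  119. -127.]
 [  15.   11.  120.   94.   37.]
 [  13.    9.  120.  101.   37.]
 [  11.    7.  119.  109.   34.]
 [  -9.  -12.  113.   76. -127.]
 [ -13.  -12.  115.   76. -137.]
 [  17.    9.  112.  104.   29.]
 [  13.    9.  113.  115.   32.]
 [  11.    7.  114.  107.   35.]
 [   3.   12.  124.  100.   75.]
 [   9.   15.  118.   91.   58.]
 [   6.   13.  118.   83.   63.]
 [  -4.   12.  125.   92.  109.]
 [   9.   14.  113.   64.   57.]
 [  -6.   16.  111.   69.  111.]]
[249 250]
```

View pics/toppin.png

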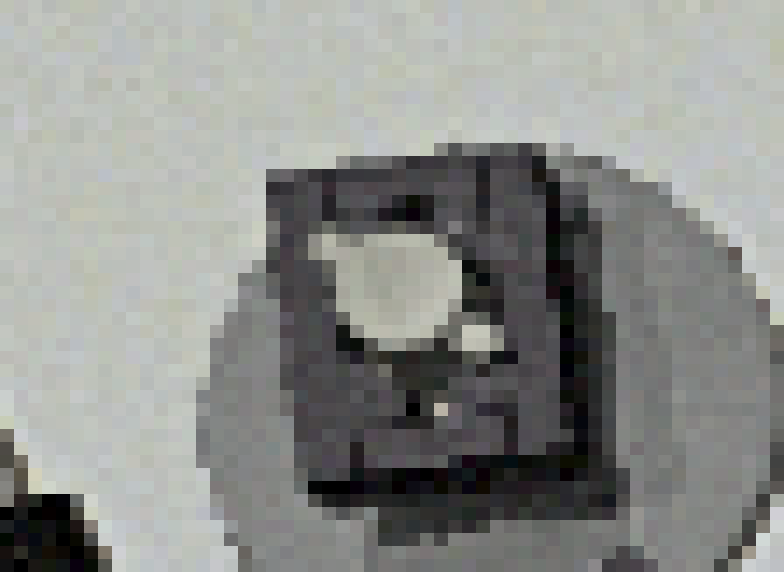

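View pics/sidepin.png

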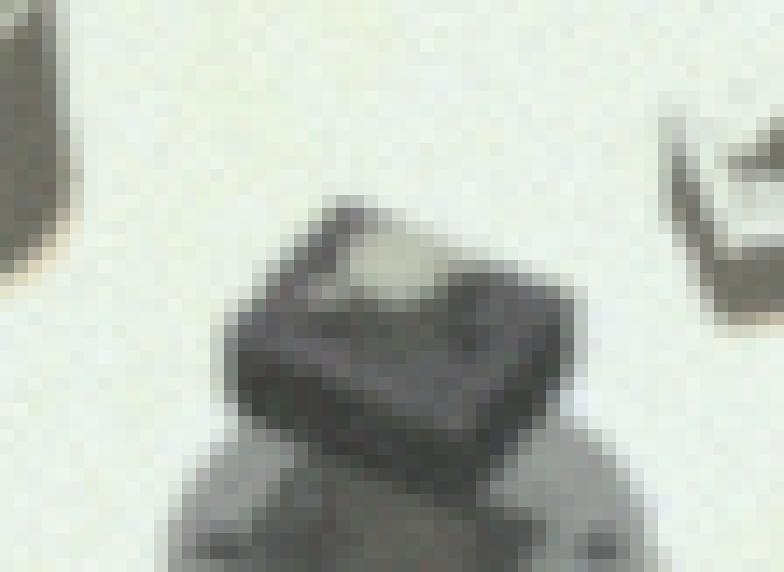

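>>> arm_command --rows '[-28.3,0,38.8,0,23,0,1,-28.3,0,38.8,0,23,0,1,-28.3,0,38.8,0,23,0,1,-28.3,0,38.8,0,23,0,1,-28.3,0,38.8,0,23,0,1,-28.3,0,38.8,0,23,0,1,-28.3,0,38.8,0,23,0,1,-28.3,0,38.8,0,23,0,1,-28.3,0,38.8,0,23,0,1,-28.3,0,38.8,0,23,0,1,-28.3,0,38.8,0,23,0,1,-28.3,0,38.8,0,23,0,1]'

```text
time: 3.3
ee_pos: [0.4667, -0.0669, 0.304]
tcp_rot: [-90.0, 0.0, -86.9]
wrist_force: [0.8, -1.5, 0.0]
opening: 0.0853
```

```bash
cat >> h.py <<'E'
def go(xyz,yaw,o=None):
    "print tool-frame shift (cm) and turn about tool y (deg) to reach TCP xyz, jaw yaw (tool down)"
    o=o or sensors.get_obs(); r=R.from_euler("xyz",o["tcp_rot"],degrees=True)
    tgt=R.from_euler("xyz",[-90,0,yaw],degrees=True)
    s=r.inv().apply(np.array(xyz)-o["ee_pos"])*100
    print("t",round(o["time"],2),"pos",o["ee_pos"].round(4),"rot",o["tcp_rot"].round(2),"q",o["q"].round(1),"F",o["wrist_force"].round(1),"op",round(o["opening"],4))
    print("shift cm",s.round(2),"rotvec",(r.inv()*tgt).as_rotvec(degrees=True).round(2))
E
python3 -c "
from h import *
go([.593,.1707,.25],-87)"
```

```text
t 3.3 pos [ 0.4667 -0.0669  0.304 ] rot [-8.996e+01  2.000e-02 -8.691e+01] q [ -8.2  -5.8  -0.6  95.1   0.  168.7] F [ 0.8 -1.5  0. ] op 0.0853
shift cm [-23.04   5.42  13.89] rotvec [-0.04  0.09 -0.02]
```

>>> arm_command --rows '[-23,0,13.9,0,-84,0,1,-23,0,13.9,0,-84,0,1,-23,0,13.9,0,-84,0,1,-23,0,13.9,0,-84,0,1,-23,0,13.9,0,-84,0,1,-23,0,13.9,0,-84,0,1,-23,0,13.9,0,-84,0,1,-23,0,13.9,0,-84,0,1,-23,0,13.9,0,-84,0,1,-23,0,13.9,0,-84,0,1,-23,0,13.9,0,-84,0,1,-23,0,13.9,0,-84,0,1]'

```text
time: 4.3
ee_pos: [0.5926, 0.1672, 0.3037]
tcp_rot: [-90.0, 0.0, -2.6]
wrist_force: [-0.4, -0.2, -0.0]
opening: 0.0852
```

```bash
python3 -c "
from h import *
go([.593,.1707,.25],93)"
```

```text
t 4.3 pos [0.5926 0.1672 0.3037] rot [-9.00e+01  1.00e-02 -2.61e+00] q [ 15.8  14.4  20.7  96.4   0.  108.4] F [-0.4 -0.2 -0. ] op 0.0852
shift cm [0.03 5.37 0.35] rotvec [-1.000e-02 -9.561e+01 -1.000e-02]
```

>>> arm_command --rows '[0,5,0.35,0,-84,0,1,0,5,0.35,0,-84,0,1,0,5,0.35,0,-84,0,1,0,5,0.35,0,-84,0,1,0,5,0.35,0,-84,0,1,0,5,0.35,0,-84,0,1,0,5,0.35,0,-84,0,1,0,5,0.35,0,-84,0,1,0,5,0.35,0,-84,0,1,0,5,0.35,0,-84,0,1,0,5,0.35,0,-84,0,1,0,5,0.35,0,-84,0,1]'

```text
time: 5.3
ee_pos: [0.5927, 0.1706, 0.2538]
tcp_rot: [-90.0, 0.0, 81.4]
wrist_force: [-0.1, 0.2, 0.1]
opening: 0.0852
```

```bash
python3 -c "
from h import *
go([.593,.1707,.21],93)"
```

```text
t 5.3 pos [0.5927 0.1706 0.2538] rot [-89.99   0.    81.38] q [16.1 13.6 14.2 90.7 -0.  24.7] F [-0.1  0.2  0.1] op 0.0852
shift cm [ 0.02  4.38 -0.02] rotvec [-1.000e-02 -1.162e+01 -0.000e+00]
```

>>> arm_command --rows '[0,2,0,0,-7,0,1,0,4,0,0,-11.6,0,1,0,6,0,0,-11.6,0,1,0,8,0,0,-11.6,0,1,0,9.5,0,0,-11.6,0,1,0,10.5,0,0,-11.6,0,1,0,11.2,0,0,-11.6,0,1,0,11.4,0,0,-11.6,0,1,0,11.4,0,0,-11.6,0,1]'

```text
time: 6.05
ee_pos: [0.5928, 0.1706, 0.1399]
tcp_rot: [-90.0, 0.0, 92.6]
wrist_force: [-0.6, 0.0, 0.2]
opening: 0.0852
```

```bash
python3 -c "
from h import *
go([.593,.1707,.14],93)
for c in ('top','side'):
    d=imaging.camera(c);k=proj(d,[.593,.17,.1])[0].astype(int);cv2.imwrite(f'pics/{c}g.png',cv2.resize(d['pixels'][k[1]-50:k[1]+50,k[0]-65:k[0]+65],None,fx=6,fy=6,interpolation=cv2.INTER_CUBIC))
"
```

```text
t 6.05 pos [0.5928 0.1706 0.1399] rot [-89.99   0.    92.6 ] q [16.1 14.   2.2 78.2  0.  13.5] F [-0.6  0.   0.2] op 0.0852
shift cm [ 0.01 -0.01 -0.02] rotvec [-0.01 -0.4  -0.  ]
```

View pics/sideg.png

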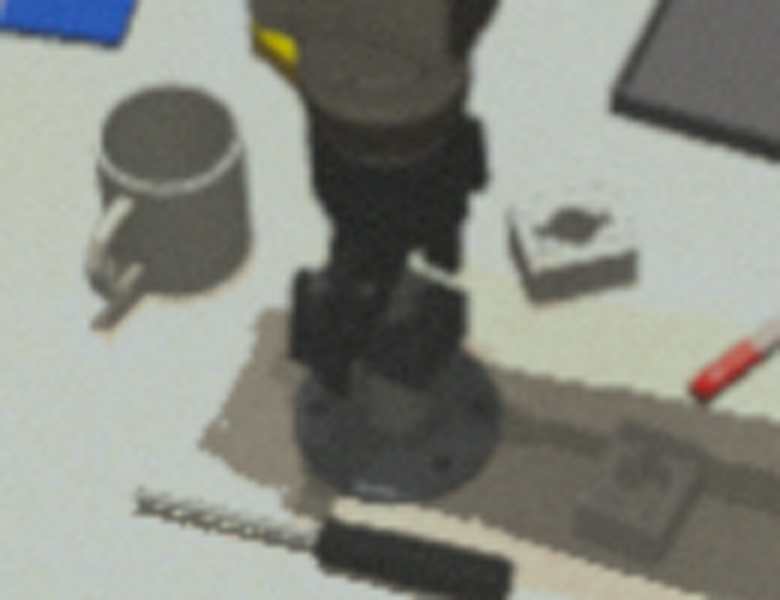

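>>> arm_command --rows '[0,0,0,0,0,0,0.4,0,0,0,0,0,0,0.3,0,0,0,0,0,0,0.2,0,0,0,0,0,0,0.1,0,0,0,0,0,0,0,0,0,0,0,0,0,-0.1,0,0,0,0,0,0,-0.3,0,0,0,0,0,0,-0.5,0,0,0,0,0,0,-1]' --force 20

```text
time: 6.9
ee_pos: [0.5929, 0.1706, 0.1404]
tcp_rot: [-90.0, -0.0, 92.6]
wrist_force: [-1.2, -0.0, 5.0]
opening: 0.048
```

```bash
python3 -c "
from h import *
go([.593,.1707,.14],93)
print(sensors.get_obs()['torque'])"
```

```text
t 6.9 pos [0.5929 0.1706 0.1404] rot [-9.005e+01 -1.000e-02  9.260e+01] q [16.1 14.   2.2 78.2 -0.  13.5] F [-1.2 -0.   5. ] op 0.048
shift cm [ 0.01  0.04 -0.01] rotvec [ 0.05 -0.4   0.01]
[-0.01379668  0.09953867  0.04003598]
```

>>> arm_command --rows '[0,-0.15,0,0,0,0,-1,0,-0.3,0,0,0,0,-1,0,-0.3,0,0,-5,0,-1,0,-0.3,0,0,-10,0,-1,0,-0.3,0,0,-15,0,-1,0,-0.3,0,0,-20,0,-1,0,-0.3,0,0,-20,0,-1,0,-0.3,0,0,-20,0,-1]' --force 25

```text
time: 7.57
ee_pos: [0.5926, 0.1705, 0.1424]
tcp_rot: [-89.9, 0.0, 112.4]
wrist_force: [-0.6, -0.9, -2.3]
opening: 0.048
```

```bash
python3 -c "
from h import *
go([.593,.1707,.14],142)
print(sensors.get_obs()['torque'])
d=imaging.camera('side');k=proj(d,[.593,.17,.1])[0].astype(int);cv2.imwrite(f'pics/s2.png',cv2.resize(d['pixels'][k[1]-30:k[1]+30,k[0]-40:k[0]+40],None,fx=10,fy=10,interpolation=cv2.INTER_CUBIC))
"
```

```text
t 7.57 pos [0.5926 0.1705 0.1424] rot [-89.95   0.   112.45] q [16.1 14.   2.4 78.5 -0.  -6.4] F [-0.6 -0.9 -2.3] op 0.048
shift cm [ 0.01  0.24 -0.05] rotvec [-5.000e-02 -2.955e+01  1.000e-02]
[-0.16743751 -0.01392231 -0.02416092]
```

View pics/s2.png

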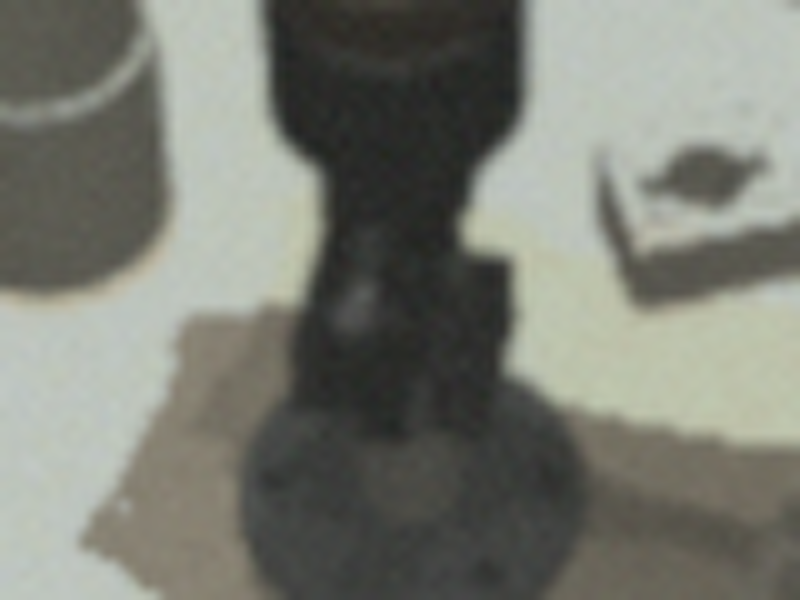

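>>> arm_command --rows '[0,0,0,0,-6,0,-1,0,0,0,0,-12,0,-1,0,0,0,0,-18,0,-1,0,0,0,0,-23,0,-1,0,0,0,0,-23,0,-1]'

```text
time: 8.03
ee_pos: [0.5927, 0.1701, 0.1427]
tcp_rot: [-89.9, 0.0, 135.7]
wrist_force: [1.3, -3.8, -2.8]
opening: 0.0477
```

>>> arm_command --rows '[0,-0.1,0,0,0,0,-1,0,-0.2,0,0,0,0,-1,0,-0.3,0,0,0,0,-1,0,-0.35,0,0,0,0,-1,0,-0.35,0,0,0,0,-1]'

```text
time: 8.45
ee_pos: [0.5927, 0.1701, 0.1462]
tcp_rot: [-89.9, 0.0, 135.4]
wrist_force: [0.4, -5.6, -3.4]
opening: 0.0476
```

```bash
python3 -c "
from h import *
go([.593,.1707,.14],142)
print(sensors.get_obs()['torque'])
"
```

```text
t 8.45 pos [0.5927 0.1701 0.1462] rot [-8.9940e+01  2.0000e-02  1.3539e+02] q [ 16.   13.9   2.7  78.9  -0.  -29.4] F [ 0.4 -5.6 -3.4] op 0.0476
shift cm [ 0.02  0.62 -0.06] rotvec [-0.06 -6.61 -0.02]
[-1.02702152 -0.09626733  0.03147758]
```

>>> arm_command --rows '[-0.04,0,0.04,0,0,0,-1,-0.07,0,0.07,0,0,0,-1,-0.07,0,0.07,0,0,0,-1]'

```text
time: 8.7
ee_pos: [0.5927, 0.1699, 0.1465]
tcp_rot: [-90.0, -0.0, 135.5]
wrist_force: [-0.6, -0.3, -2.9]
opening: 0.0474
```

>>> arm_command --rows '[0,-0.1,0,0,0,0,-1,0,-0.1,0,0,0,0,-1]'

```text
time: 8.87
ee_pos: [0.5926, 0.1699, 0.1469]
tcp_rot: [-90.0, -0.0, 135.6]
wrist_force: [0.8, 1.1, -7.9]
opening: 0.0478
```

```bash
python3 -c "
from h import *
go([.593,.1707,.14],142)
print(sensors.get_obs()['torque'])
"
```

```text
t 8.87 pos [0.5926 0.1699 0.1469] rot [-8.9990e+01 -4.0000e-02  1.3559e+02] q [ 16.   13.9   2.8  78.9   0.  -29.6] F [ 0.8  1.1 -7.9] op 0.0478
shift cm [ 0.03  0.69 -0.09] rotvec [-0.01 -6.41  0.04]
[ 0.24659134 -0.28784477  0.01895654]
```

>>> arm_command --rows '[0,0,0,0,-1,0,-1,0,0,0,0,-2,0,-1,0,0,0,0,-3,0,-1]'

```text
time: 9.12
ee_pos: [0.5924, 0.1696, 0.147]
tcp_rot: [-90.0, -0.0, 138.7]
wrist_force: [-1.3, 0.9, -7.2]
opening: 0.0478
```

>>> arm_command --rows '[0,0,0,0,-1,0,-1,0,0,0,0,-2,0,-1,0,0,0,0,-3,0,-1]'

```text
time: 9.37
ee_pos: [0.5931, 0.1695, 0.148]
tcp_rot: [-90.0, 0.1, 141.7]
wrist_force: [0.6, -0.1, -1.3]
opening: 0.0474
```

```bash
python3 -c "
from h import *
go([.593,.1707,.14],142)
print(sensors.get_obs()['torque'])
"
```

```text
t 9.37 pos [0.5931 0.1695 0.148 ] rot [-9.005e+01  6.000e-02  1.417e+02] q [ 16.   13.8   2.8  79.   -0.  -35.7] F [ 0.6 -0.1 -1.3] op 0.0474
shift cm [ 0.08  0.8  -0.09] rotvec [ 0.05 -0.3  -0.06]
[-0.0852977  -0.03545182  0.01647375]
```

The force dropped to about the collar's weight and the tool rose, so the slots have met the pin. I'll centre a little more and lift slowly.

>>> arm_command --rows '[0,-0.05,0,0,-0.8,0,-1,0,-0.1,0,0,-1.5,0,-1,0,-0.2,0,0,-1.5,0,-1,0,-0.3,0,0,-1.5,0,-1]'

```text
time: 9.7
ee_pos: [0.5932, 0.1693, 0.1507]
tcp_rot: [-90.0, 0.1, 143.1]
wrist_force: [4.2, -3.3, -3.5]
opening: 0.0473
```

```bash
python3 -c "
from h import *
go([.593,.1707,.14],142)
print(sensors.get_obs()['torque'])
"
```

```text
t 9.7 pos [0.5932 0.1693 0.1507] rot [-9.0020e+01  7.0000e-02  1.4307e+02] q [ 15.9  13.8   3.1  79.3  -0.  -37.1] F [ 4.2 -3.3 -3.5] op 0.0473
shift cm [ 0.1   1.07 -0.1 ] rotvec [ 0.02  1.07 -0.07]
[-0.54802194 -0.66740827 -0.0851518 ]
```

>>> arm_command --rows '[-0.04,0,0,0,0,0,-1,-0.08,0,0,0,0,0,-1,-0.08,-0.1,0,0,0,0,-1,-0.08,-0.2,0,0,0,0,-1,-0.08,-0.3,0,0,0,0,-1,-0.08,-0.4,0,0,0,0,-1]'

```text
time: 10.2
ee_pos: [0.5934, 0.1691, 0.1544]
tcp_rot: [-90.0, -0.0, 143.1]
wrist_force: [1.4, -0.5, -2.3]
opening: 0.0477
```

```bash
cat > s.py <<'E'
from h import *
o=sensors.get_obs()
r=R.from_euler("xyz",o["tcp_rot"],degrees=True)
print(o["time"],o["ee_pos"].round(4),o["tcp_rot"].round(2),"Ftool",r.inv().apply(o["wrist_force"]).round(2),"Mtool",r.inv().apply(o["torque"]).round(2))
E
python3 s.py
```

```text
10.2 [0.5934 0.1691 0.1544] [-89.99  -0.   143.1 ] Ftool [-1.41  2.34 -0.39] Mtool [0.03 0.06 0.37]
```

>>> arm_command --rows '[-0.02,-0.2,0,0,0,0,-1,-0.02,-0.4,0,0,0,0,-1,-0.02,-0.6,0,0,0,0,-1,-0.02,-0.8,0,0,0,0,-1,-0.02,-1.0,0,0,0,0,-1,-0.02,-1.2,0,0,0,0,-1]'

```text
time: 10.7
ee_pos: [0.5935, 0.1691, 0.1667]
tcp_rot: [-90.0, -0.0, 143.1]
wrist_force: [-0.2, 0.1, -1.6]
opening: 0.0473
```

```bash
python3 s.py
```

```text
10.7 [0.5935 0.1691 0.1667] [-9.0010e+01 -1.0000e-02  1.4311e+02] Ftool [ 0.24  1.59 -0.  ] Mtool [ 0.04  0.01 -0.01]
```

>>> arm_command --rows '[0,-0.3,0,0,0,0,-1,0,-0.6,0,0,0,0,-1,0,-0.9,0,0,0,0,-1,0,-1.3,0,0,0,0,-1,0,-1.7,0,0,0,0,-1,0,-2.1,0,0,0,0,-1,0,-2.5,0,0,0,0,-1,0,-2.9,0,0,0,0,-1,0,-3.4,0,0,0,0,-1,0,-3.9,0,0,0,0,-1,0,-4.4,0,0,0,0,-1,0,-5,0,0,0,0,-1]'

```text
time: 11.7
ee_pos: [0.5935, 0.169, 0.2168]
tcp_rot: [-90.0, -0.0, 143.1]
wrist_force: [0.9, -0.9, -2.2]
opening: 0.0474
```

```bash
python3 s.py; python3 - <<'E'
from h import *
d=imaging.camera('side');k=proj(d,[.593,.17,.14])[0].astype(int);cv2.imwrite(f'pics/s3.png',cv2.resize(d['pixels'][k[1]-40:k[1]+40,k[0]-50:k[0]+50],None,fx=7,fy=7,interpolation=cv2.INTER_CUBIC))
# tray geometry from top camera, floor edges
d=imaging.camera('top');C=cloud(d)
m=(C[...,2]>.014)&(C[...,2]<.024)&(C[...,1]<-.07)&(C[...,1]>-.29)&(C[...,0]>.36)&(C[...,0]<.70)
p=C[m].astype(np.float32);n,l,s,_=cv2.connectedComponentsWithStats(m.astype(np.uint8));print(s[1:][s[1:,4]>30],len(p),cv2.minAreaRect(p[:,:2]*1000))
i=1+np.argmax(s[1:,4]);print(cv2.minAreaRect((C[l==i][:,:2]*1000).astype(np.float32)))
cv2.imwrite('pics/tray.png',cv2.resize(d['pixels'][160:300,285:420],None,fx=4,fy=4,interpolation=cv2.INTER_CUBIC))
E
```

```text
11.7 [0.5935 0.169  0.2168] [-8.999e+01 -1.000e-02  1.431e+02] Ftool [-1.23  2.23  0.18] Mtool [ 0.02 -0.01 -0.01]
[[305 178  91 106 654]] 661 ((517.7319946289062, -181.27383422851562), (240.45713806152344, 170.82249450683594), 12.097831726074219)
((517.7320556640625, -181.27383422851562), (240.45713806152344, 170.822509765625), 12.097834587097168)
```

View pics/s3.png

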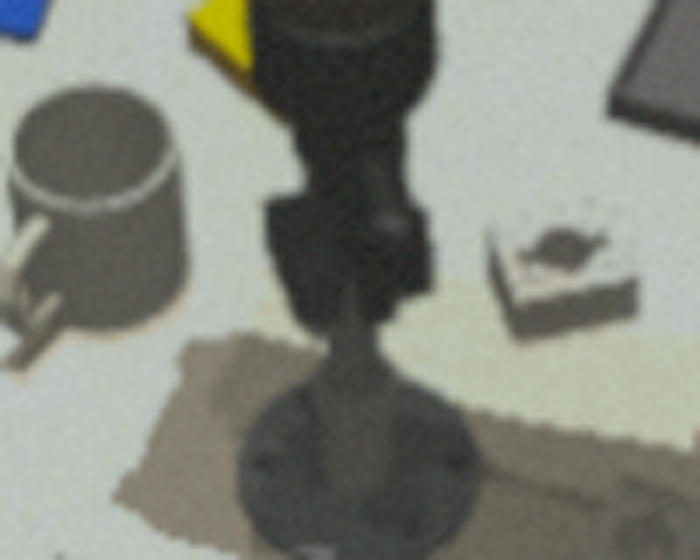

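View pics/tray.png

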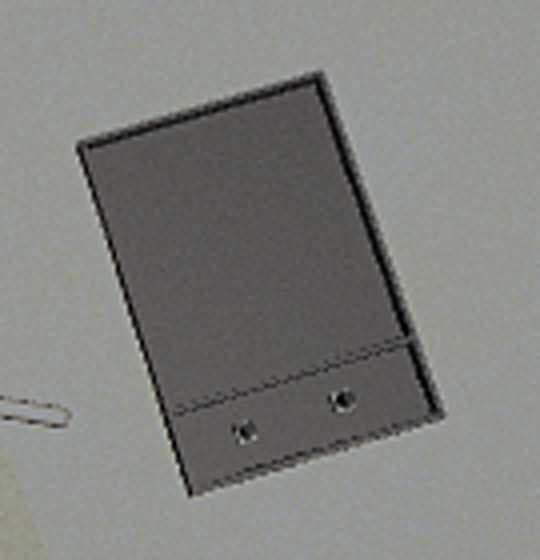

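>>> arm_command --rows '[-0.5,0,0.9,0,0,0,-1,-1.7,0,3.1,0,0,0,-1,-3.3,0,6.1,0,0,0,-1,-5,0,9.2,0,0,0,-1,-6.8,0,12.5,0,0,0,-1,-8.6,0,15.9,0,0,0,-1,-10.5,0,19.3,0,0,0,-1,-12.3,0,22.6,0,0,0,-1,-14,0,25.7,0,0,0,-1,-15.3,0,28.2,0,0,0,-1,-16.1,0,29.7,0,0,0,-1,-16.6,0,30.6,0,0,0,-1]' --force 40

```text
time: 12.8
ee_pos: [0.5414, -0.178, 0.216]
tcp_rot: [-90.0, -0.0, 143.0]
wrist_force: [0.1, -1.0, -1.0]
opening: 0.0476
```

```bash
python3 s.py; python3 -c "
from h import *
go([.543,-.1757,.09],143)
d=imaging.camera('side');k=proj(d,[.543,-.1757,.14])[0].astype(int);cv2.imwrite('pics/s4.png',cv2.resize(d['pixels'][k[1]-50:k[1]+50,k[0]-60:k[0]+60],None,fx=6,fy=6,interpolation=cv2.INTER_CUBIC))
C=cloud(d);q=C-[.543,-.1757,0];m=(np.hypot(q[...,0],q[...,1])<.05)&(C[...,2]>.1)&(C[...,2]<.2);print(np.percentile(C[m][:,2],[0,1,5,10]))"
```

```text
12.8 [ 0.5414 -0.178   0.216 ] [-8.9970e+01 -2.0000e-02  1.4296e+02] Ftool [-0.7   0.99  0.74] Mtool [-0.05  0.03  0.02]
t 12.8 pos [ 0.5414 -0.178   0.216 ] rot [-8.9970e+01 -2.0000e-02  1.4296e+02] q [-18.2   6.9   2.4  85.6  -0.  -71.1] F [ 0.1 -1.  -1. ] op 0.0476
shift cm [ 1.00e-02  1.26e+01 -2.80e-01] rotvec [-0.03 -0.04  0.02]
[0.13969209 0.14497046 0.15068908 0.15270907]
```

View pics/s4.png

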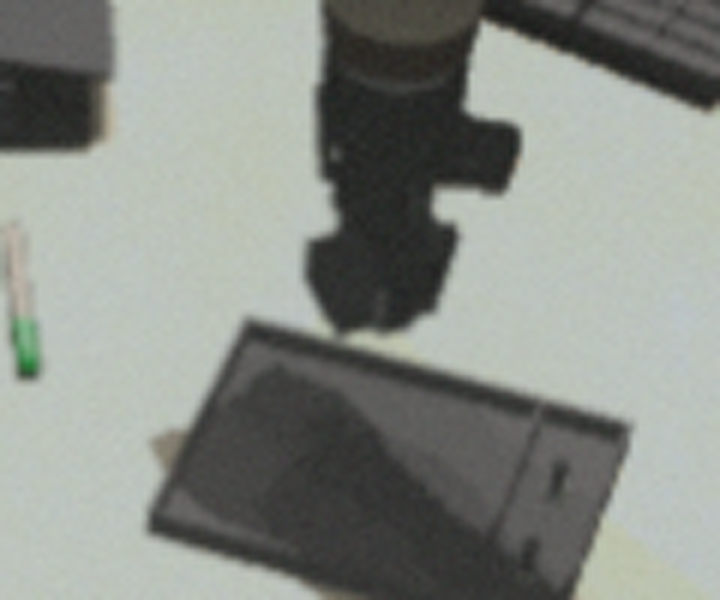

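>>> arm_command --rows '[0,0.8,-0.2,0,0,0,-1,0,2.2,-0.2,0,0,0,-1,0,4,-0.2,0,0,0,-1,0,6,-0.2,0,0,0,-1,0,8,-0.2,0,0,0,-1,0,9.8,-0.2,0,0,0,-1,0,11.3,-0.2,0,0,0,-1,0,12.4,-0.2,0,0,0,-1,0,13,-0.2,0,0,0,-1,0,13.4,-0.2,0,0,0,-1,0,13.4,-0.2,0,0,0,-1]'

```text
time: 13.77
ee_pos: [0.5437, -0.1733, 0.0819]
tcp_rot: [-90.0, -0.0, 143.1]
wrist_force: [1.1, -0.2, -1.4]
opening: 0.0474
```

>>> arm_command --rows '[0,0.2,0,0,0,0,-1,0,0.4,0,0,0,0,-1,0,0.5,0,0,0,0,-1,0,0.6,0,0,0,0,-1,0,0.6,0,0,0,0,-1]'

```text
time: 14.18
ee_pos: [0.5438, -0.1738, 0.0764]
tcp_rot: [-90.0, 0.0, 143.1]
wrist_force: [-0.6, -1.0, -2.5]
opening: 0.0474
```

```bash
python3 s.py
```

```text
14.1833 [ 0.5438 -0.1738  0.0764] [-9.0000e+01  1.0000e-02  1.4309e+02] Ftool [-0.18  2.49  1.16] Mtool [-0.02  0.03  0.06]
```

>>> arm_command --rows '[0,0.1,0,0,0,0,-1,0,0.2,0,0,0,0,-1,0,0.2,0,0,0,0,-1]'

```text
time: 14.43
ee_pos: [0.5439, -0.1739, 0.0746]
tcp_rot: [-90.0, 0.0, 143.1]
wrist_force: [-0.5, -0.3, -0.5]
opening: 0.0474
```

>>> arm_command --rows '[0,0.1,0,0,0,0,-1,0,0.1,0,0,0,0,-1]'

```text
time: 14.6
ee_pos: [0.5439, -0.1739, 0.0745]
tcp_rot: [-90.0, 0.0, 143.1]
wrist_force: [-4.5, 1.0, 8.5]
opening: 0.0472
```

Contact came at the predicted height, with about 10 N of load. Now I'll release slowly.

>>> arm_command --rows '[0,-0.05,0,0,0,0,-1,0,-0.08,0,0,0,0,0.2,0,-0.08,0,0,0,0,0.4,0,-0.08,0,0,0,0,0.6,0,-0.08,0,0,0,0,0.8,0,-0.08,0,0,0,0,0.8,0,-0.08,0,0,0,0,0.8,0,-0.08,0,0,0,0,0.8]' --force 20

```text
time: 15.27
ee_pos: [0.5437, -0.1738, 0.0741]
tcp_rot: [-90.0, -0.0, 143.1]
wrist_force: [0.6, -0.1, -0.4]
opening: 0.0764
```

>>> arm_command --rows '[0,-0.5,0,0,0,0,0.8,0,-1.5,0,0,0,0,0.8,0,-3,0,0,0,0,0.8,0,-5,0,0,0,0,0.8,0,-7.5,0,0,0,0,0.8,0,-10,0,0,0,0,0.8,0,-12.5,0,0,0,0,0.8,0,-14.5,0,0,0,0,0.8,0,-15.5,0,0,0,0,0.8,0,-16,0,0,0,0,0.8,0,-16,0,0,0,0,0.8]'

```text
time: 16.18
ee_pos: [0.544, -0.1739, 0.2351]
tcp_rot: [-90.0, 0.1, 143.1]
wrist_force: [0.5, 0.5, -0.7]
opening: 0.0769
```

```bash
python3 s.py; python3 - <<'E'
from h import *
for c in ('side','top'):
    d=imaging.camera(c);C=cloud(d)
    q=(C-[.543,-.1757,0]);a=np.radians(12.1)
    x=q[...,0]*np.cos(a)+q[...,1]*np.sin(a);y=-q[...,0]*np.sin(a)+q[...,1]*np.cos(a)
    m=(abs(x)<.085)&(abs(y)<.075)&(C[...,2]>.03)&(C[...,2]<.045)
    if m.sum()>10:
        p=C[m];A=np.c_[p[:,:2],np.ones(len(p))];k=np.linalg.lstsq(A,p[:,2],rcond=None)[0]
        print(c,m.sum(),"xy",x[m].mean(),y[m].mean(),"z",np.median(p[:,2]),"tilt",np.hypot(*k[:2]))
    k=proj(d,[.543,-.1757,.02])[0].astype(int);cv2.imwrite(f'pics/{c}5.png',cv2.resize(d['pixels'][k[1]-50:k[1]+60,k[0]-65:k[0]+65],None,fx=5,fy=5,interpolation=cv2.INTER_CUBIC))
    cv2.imwrite(f'pics/{c}full5.png',d['pixels'])
E
```

```text
16.1833 [ 0.544  -0.1739  0.2351] [-9.003e+01  8.000e-02  1.431e+02] Ftool [-0.08  0.69 -0.75] Mtool [ 0.03  0.04 -0.02]
side 171 xy 0.004253154232840989 0.0075567806737397766 z 0.037214076662885676 tilt 0.008983178967462207
top 121 xy 0.01591012792821314 0.019480205910750285 z 0.0352375089827639 tilt 0.09664913771592952
```

View pics/side5.png

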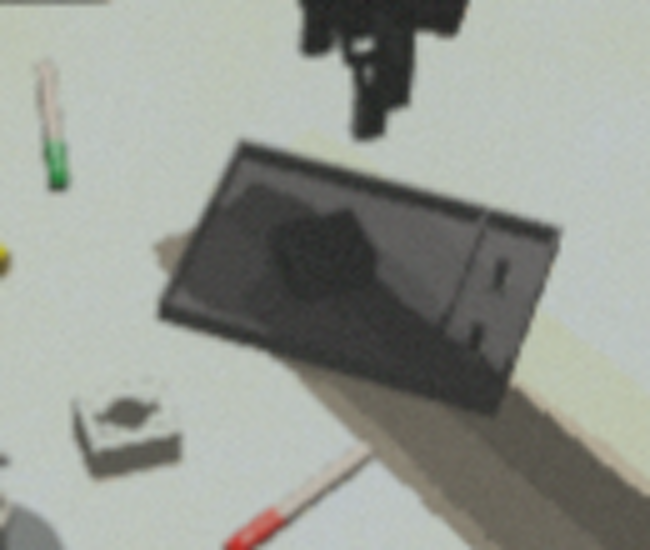

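View pics/topfull5.png

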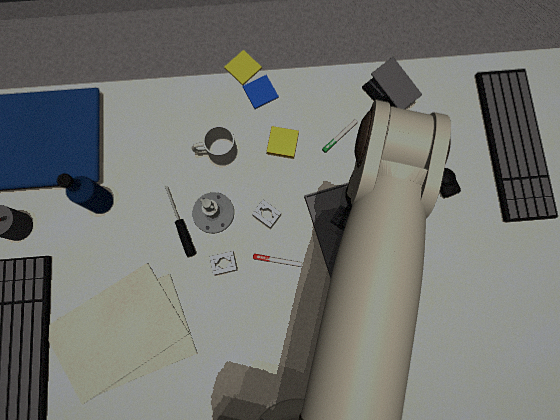

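The side picture shows the collar flat in the large bay, around (325,250) in the crop. The bolts stand in their narrow bay. In the full top picture the post is bare at (208,206), and the screwdriver, mug, notes and markers look unmoved. The gripper is clear of everything.

```bash
python3 -c "
from h import *
print(bot.job_done()); print(sensors.get_obs()['time'])"
```

```text
the job is handed in; nothing more can be done
None
the job is handed in; nothing more can be done
```

The dark collar is off the post and lying flat in the tray's large bay, and I handed the job in at about 16.3 s of the 67 s allowed; no verdict is reported.

- **Unlocking:** I gripped the collar at 20–25 N and turned it anticlockwise about 49° in all. A light upward pull met the pin at about 6 N beyond the collar's weight. With that pull kept on, the stop gave way between 46° and 49° of turn, close to the roughly 52° pin direction I saw in the pictures.
- **Lifting and placing:** Lifting, I saw about 6 N of sideways force at most, against the 25 N limit, and eased it by shifting the tool. I carried the collar over at 40 N grip, set it down with about 10 N on the floor, then let go and moved clear.
- **Last checks:** The side camera puts the collar's top at 37 mm (36 mm expected), tilt about 0.01 rad, and 4 mm and 8 mm from the bay's centre along the tray's x and y. The wrist force reads about zero, and the other things on the desk look unmoved.
- **Disagreement:** The top camera gave a tilt of 0.097 rad and an offset of 16 and 19 mm. The arm hid part of the collar from it, so I went by the side camera.

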